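# Hang the washed tasting cup on the tall cup arm

## Task

Hang the washed cup, the one standing mouth down on the bench, on the slanted arm of the taller of the two wooden cup stands: tilt it to match the arm, slide it on along the arm until the arm's end meets the cup's bottom, and let go. Leave the other cup, standing mouth up, upright where it is.

Things in the scene. Friction and masses are not known exactly. Their poses are not given: they have to be found in the camera images.
- washed_cup: the washed cup, mouth down on the bench (origin 65 mm above it, z down): small round white cup, 64 mm high, outside 64 mm across the rim and 48 mm across the closed bottom, wall about 2 mm; inside 59 mm deep, 58 mm wide at the mouth, 44 mm at the bottom; 25 g. Origin: centre of the outside of its closed bottom; z points from there out through the mouth
- used_cup: the other cup, mouth up on the bench: small round white cup, 64 mm high, outside 64 mm across the rim and 48 mm across the closed bottom, wall about 2 mm; inside 59 mm deep, 58 mm wide at the mouth, 44 mm at the bottom; 25 g. Origin: centre of the outside of its closed bottom; z points from there out through the mouth
- tall_arm: arm of the taller stand: tapered wooden arm on a fixed stand (100 mm round foot, 18 mm post). Origin: centre of its free end, 230 mm above the bench; z points out of that end along the arm, 30 deg from vertical, leaning from the post roughly toward the robot. 21 mm thick by the end, 32 mm thick 58 mm down, then a 17 mm neck to the post top 115 mm down
- low_arm: arm of the lower stand, not wanted: tapered wooden arm on a fixed stand (100 mm round foot, 18 mm post). Origin: centre of its free end, 160 mm above the bench; z points out of that end along the arm, 30 deg from vertical, leaning from the post roughly toward the robot. 21 mm thick by the end, 32 mm thick 58 mm down, then a 17 mm neck to the post top 115 mm down

How it is judged:
At the end, for the whole second after the job is handed in: The washed cup hangs mouth down over the arm of the taller stand, the centre of its bottom within 25 mm of the arm's end and its axis within 23 degrees of the arm's, resting on the arm, still and released; the other cup stands upright (within 11 degrees) within 30 mm of where it was (distance between washed_cup and tall_arm below 0.025 m and angle between the z axis of washed_cup and the z axis of tall_arm, either way round below 0.4 rad and angle between washed_cup's own z axis and vertical above 2 rad and contact force between washed_cup and tall_arm above 0.03 N and linear speed of washed_cup below 0.03 m/s and angular speed of washed_cup below 0.4 rad/s and contact force between washed_cup and the fingers below 0.02 N and distance of used_cup from where it was at the start of the episode below 0.03 m and angle between used_cup's own z axis and vertical below 0.2 rad); the robot touches nothing.
It fails at once if the cup in use is knocked over or pushed more than 30 mm (distance of used_cup from where it was at the start of the episode above 0.03 m or angle between used_cup's own z axis and vertical above 0.5 rad).
It also fails if it takes over 48 s, if anything falls off the work surface, if the arm or the gripper's body presses on something with over 40 N, if the wrist force passes 120 N, or if a joint passes its speed limit or range.

## Robot

A 7-joint arm with a two-finger parallel gripper is mounted at the origin on a cart in front of the work surface, level with it; the furniture and walls round the work are solid. World frame = base frame: x ahead of the robot, y to its left, z up, the work surface at z = 0. Lengths are in m, angles in rad, forces in N, time in s.
With the tool pointing down it reaches from about 0.35 to 0.9 m from the base axis. Payload 8.1 kg.
Tool frame: the origin (TCP) lies where the fingers leave the gripper's body, on its centre line; the fingertips stand 73 mm ahead of it and the grasp point (between the pads) lies 54 mm ahead of it; x points along the fingers, z is the direction in which the jaws open and shut, and the axes are right-handed (so a half turn about x gives the same grasp; the last joint's range is limited). The gripper opens to 85 mm and grips with 20 to 120 N. Pads are 22 mm wide; open, the fingers measure 114 mm over their backs; the gripper's body (76 mm by 85 mm) begins 54 mm behind the grasp point. The pads swing forward as they close: fully open they stand 13 mm farther back than shut.
Start: joints at [-1.351, 0.434, 0.025, 1.573, -0.012, 1.134, -0.075], TCP at [0.198, 0.593, 0.304] pointing down, gripper open.
Joint ranges: [-2.62, 2.62], [-0.44, 2.09], [-1.27, 1.32], [0.08, 2.57], [-1.32, 4.46], [0.12, 2], [-2.74, 2.74]. Speed limits (rad/s): [2.22, 2.22, 3.01, 3.01, 3.14, 3.14, 3.14].

## Interface

Orientations are given as a unit quaternion [x, y, z, w].
In Python, from rig import manip gives the robot as it stands.
- The arm moves only by the tool arm_command, never from a script. Its argument "increments" is a list of rows, each a list of 3 entries, a list of its own where there are three numbers: the shift along the tool's x, y, z normalised to -1 to 1, where 1 is 400 mm, then the turn about the tool's x normalised to -1 to 1, where 1 is 180 degrees, then the closure, from -1 (fully open) to 1 (shut), so that 0 is half open. In form: [[[x, y, z], twist, gripper], ...]. A call has 1 to 12 rows; each row is the pose to reach, as a shift and turn from the pose commanded when the call began, along the tool's axes at that moment, turning the shorter way round; what a row does not reach only later rows make up. A row lasts 1/8 s, in which the tool goes at most 62.5 mm and 10.7 degrees, less where a joint would pass 70% of its speed; a pose out of reach is approached as far as the arm can. A call with a number of a shift or a turn outside -1 to 1 is refused whole. A call with a gripper value outside its range is refused whole. The fingers move at their own pace and stop on an object; the grip force is fixed at half the most. Time passes only in rows, so rows that repeat a pose let the fingers close. It gives the time, the measured TCP pose, the force and the opening at its end, in the units of the state.
- manip.get_state(): the state, without advancing time (a new reading comes with each control period).
- manip.camera(name): name is "scene" or "top" or "wrist"; returns (picture, depth): 420x560x3 uint8, red, green, blue; 420x560 float32, m along the optical axis (not along the pixel's ray), 0 where there is no reading.
- manip.camera_params(name): a dict with "K" (3x3 intrinsics, pixels), "T" (4x4, takes a point from camera to world coordinates). Camera axes: x right, y up, looking along -z (the intrinsics and any distortion apply to the point x, -y, -z); pixel columns grow to the right and rows downward; lengths in m; the calibration is good to about 2 mm. A picture is of the moment at which its call begins: read the wrist's pose just before it. camera_params takes no time and is no camera call; for the wrist camera it gives the pose at the moment of the call.
- manip.close_job(): hands the job in, once; it reports no verdict.
Trained networks look in the newest picture that a camera, given by its name, has taken for a name from the list of things; names that differ only in an ending like _2 or _b are one class to them, and where a whole thing is asked for, a point or a joint stands for the part that bears it (a point fixed in the world has none). Each returns a list of dicts, best first, with "confidence" (0 to 1); they miss things now and then, are a little off and sometimes report something else, mostly with a low value. They report only what shows in the picture. A call takes as long as a camera call.
- manip.look_for(camera, thing): "box" ([left, top, width, height] in pixels, round what is visible of it).
- manip.silhouettes(camera, thing): "mask" (420x560 bool, what is visible of it) and "box" ([left, top, width, height] in pixels, round what is visible of it).
- manip.place_of(camera, thing): "xy" ([column, row] in pixels: a listed point, or the origin of a listed thing).
The state is a dict: "time": time; "joint_pos": joint angles; "joint_velocities": joint speeds; "joint_torque": joint torques, N m; "position": TCP position; "eef_rot": TCP orientation; "contact_force": force on the tool from outside, world axes, zero at the start; "torque": the same for the moment, N m; "width": opening from 0.0 (shut) to 1.0 (fully open).
Only numpy, scipy, OpenCV 4.12 (cv2) and the standard library are available. Lean on these libraries where they do the work, as an engineer would, in place of code of your own. Each camera call takes 0.05 s, during which the arm holds its last target.

## Working session

There is one attempt and no reset: what is moved stays moved. The work goes in short steps, Python scripts to look and compute and a tool call to move; the robot and the scene stay as the last step left them, time stands still between calls to the robot, and variables do not carry over. Pictures are saved under pics/ and viewed, and the job is handed in when it is done.

Besides the shell and the picture viewer there is one more tool, called after "Call:" as a command line: name --argument value ..., lists and objects as JSON in quotes. arm_command: Moves the arm, as the interface text tells. Its arguments: {"type":"object","properties":{"increments":{"type":"array","items":{"type":"array"}}},"required":["increments"]}

```bash
ls; mkdir -p pics; cat > h.py <<'E'
import numpy as np,cv2
from rig import manip
from scipy.spatial.transform import Rotation as R
def snap(c,f):
    im,d=manip.camera(c); cv2.imwrite('pics/'+f,im[:,:,::-1]); np.savez('pics/'+f+'.npz',im=im,d=d,K=manip.camera_params(c)['K'],T=manip.camera_params(c)['T']); return im,d
def pts(d,K,T,mask):
    v,u=np.nonzero(mask&(d>0)); z=d[v,u]
    p=np.c_[(u-K[0,2])/K[0,0]*z,-(v-K[1,2])/K[1,1]*z,-z]
    return p@T[:3,:3].T+T[:3,3]
E
python3 - <<'E'
from h import *
np.set_printoptions(precision=4,suppress=True)
s=manip.get_state();print(s)
for c in ['scene','top']:
    snap(c,c+'0.png');p=manip.camera_params(c);print(p)
E
```

```text
pics
{'time': 0.0, 'joint_pos': array([-1.3506,  0.4352,  0.0249,  1.5741, -0.0116,  1.134 , -0.0751]), 'joint_velocities': array([-0.0003,  0.0006, -0.0009,  0.0022,  0.0017, -0.0016, -0.0015]), 'joint_torque': array([  0.0012, -67.0485,   1.0255, -31.6195,   0.0156,   0.013 ,
        -0.0001]), 'position': array([0.1981, 0.5923, 0.3031]), 'eef_rot': array([-0.4135,  0.5743,  0.4128,  0.5734]), 'contact_force': array([-0.1041,  0.0925, -0.037 ]), 'torque': array([-0.0325, -0.0387, -0.0339]), 'width': 1.0015041458671003}
{'K': array([[435.3185,   0.    , 284.0752],
       [  0.    , 435.3185, 208.9874],
       [  0.    ,   0.    ,   1.    ]]), 'T': array([[ 0.7553,  0.4456, -0.4806, -0.0566],
       [-0.6553,  0.4983, -0.5678, -0.6576],
       [-0.0135,  0.7437,  0.6683,  0.8716],
       [ 0.    ,  0.    ,  0.    ,  1.    ]])}
{'K': array([[486.3419,   0.    , 272.5996],
       [  0.    , 486.3419, 213.0141],
       [  0.    ,   0.    ,   1.    ]]), 'T': array([[-0.059 ,  0.9772, -0.2041,  0.2698],
       [-0.9982, -0.0566,  0.0178, -0.0321],
       [ 0.0058,  0.2048,  0.9788,  1.1481],
       [ 0.    ,  0.    ,  0.    ,  1.    ]])}
```

View pics/scene0.png

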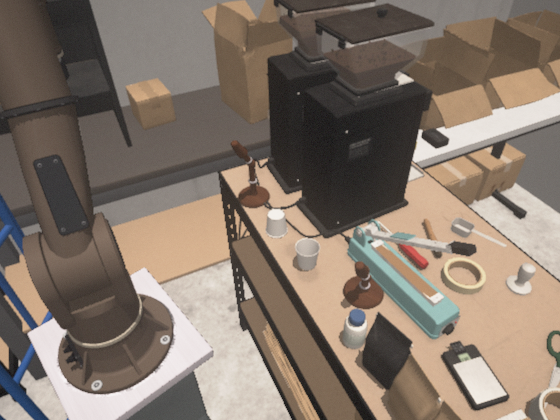

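View pics/top0.png

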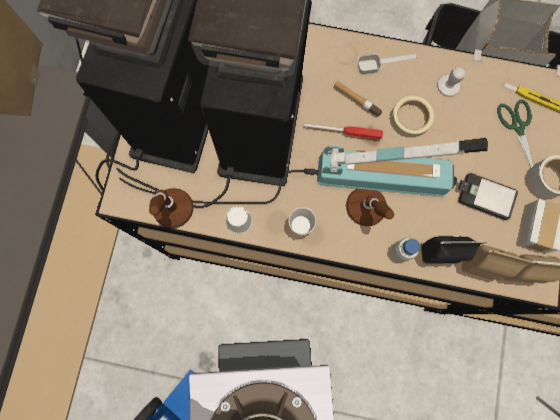

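```bash
python3 - <<'E'
from h import *
np.set_printoptions(precision=4,suppress=True)
for c in ['scene','top']:
    f=np.load(f'pics/{c}0.png.npz')
    for t in ['washed_cup','used_cup','tall_arm','low_arm']:
        for r in manip.silhouettes(c,t)[:2]:
            m=r['mask'];p=pts(f['d'],f['K'],f['T'],m)
            print(c,t,round(r['confidence'],2),r['box'],m.sum(),np.median(p,0) if len(p) else '',np.percentile(p,[2,98],axis=0) if len(p) else '')
            np.save(f'pics/{c}_{t}_{r["confidence"]:.2f}.npy',m)
        print([(np.array(r['xy']),round(r['confidence'],2)) for r in manip.place_of(c,t)[:2]])
E
```

```text
scene washed_cup 0.67 [266.9, 209.5, 23.1, 31.9] 501 [0.4859 0.0155 0.046 ] [[ 0.467  -0.0003  0.0059]
 [ 0.5158  0.0477  0.0657]]
[(array([276.8, 213.2]), 0.63), (array([228.6, 141.2]), 0.43)]
scene used_cup 0.71 [294.3, 238.6, 24.4, 29.2] 577 [ 0.4784 -0.1147  0.0419] [[ 0.4473 -0.1462  0.0084]
 [ 0.505  -0.0884  0.065 ]]
[(array([302.9, 263.2]), 0.7)]
scene tall_arm 0.59 [228.9, 136.7, 25.7, 26.3] 233 [0.4963 0.1739 0.1968] [[0.4744 0.1672 0.1431]
 [0.5327 0.1866 0.2319]]
[(array([231.3, 139.4]), 0.58)]
scene low_arm 0.5 [353.2, 260.7, 14.4, 20.3] 210 [ 0.4658 -0.2974  0.141 ] [[ 0.4522 -0.3031  0.0754]
 [ 0.5071 -0.2847  0.1633]]
[(array([359.3, 265.3]), 0.77)]
top washed_cup 0.91 [224.3, 204.5, 27.0, 31.6] 577 [0.4851 0.0284 0.0595] [[0.4641 0.0018 0.0021]
 [0.5141 0.0558 0.0655]]
[(array([235. , 214.8]), 0.86)]
top used_cup 0.95 [293.2, 207.3, 18.5, 29.5] 583 [ 0.482  -0.1192  0.0133] [[ 0.4464 -0.144   0.001 ]
 [ 0.5024 -0.0889  0.0644]]
[(array([301.8, 223.8]), 0.77)]
top tall_arm 0.59 [150.6, 190.9, 15.1, 27.8] 271 [0.4974 0.1778 0.21  ] [[0.4746 0.1686 0.1469]
 [0.5336 0.1935 0.2327]]
[(array([155.4, 209.1]), 0.83)]
top low_arm 0.69 [368.3, 197.3, 24.9, 21.3] 299 [ 0.4762 -0.282   0.1366] [[ 0.4521 -0.2975  0.0759]
 [ 0.51   -0.2715  0.1622]]
[(array([389.1, 215.5]), 0.6)]
```

The scene picture shows the washed cup at about (277,222), the used cup at (306,255), the tall stand at (250,170) and the low stand at (362,280). The top view has them at (238,218), (302,223), (165,207) and (370,207). The network detections agree with both pictures. Next I'll fit the geometry.

```bash
cat > fit.py <<'E'
from h import *
import glob
from scipy.optimize import least_squares
np.set_printoptions(precision=4,suppress=True)
P={}
for c in ['scene','top']:
    f=np.load(f'pics/{c}0.png.npz')
    for t in ['washed_cup','used_cup','tall_arm']:
        m=np.load(sorted(glob.glob(f'pics/{c}_{t}_*.npy'))[-1]).astype(np.uint8)
        P[c,t]=pts(f['d'],f['K'],f['T'],m>0)
def cup(p,inv):
    p=p[(p[:,2]>.008)&(p[:,2]<.07)]
    def res(q):
        r=np.hypot(p[:,0]-q[0],p[:,1]-q[1]); z=p[:,2]-q[2]
        if inv:
            side=r-(.032-.008*z/.064); top=z-.0645
            return np.where(np.abs(side)<np.abs(top),side,top)
        a=r-(.024+.008*z/.064); b=r-(.022+.007*(z-.005)/.059)
        return np.where(np.abs(a)<np.abs(b),a,b)
    s=least_squares(res,[*p.mean(0)[:2],0],loss='soft_l1',f_scale=.002);return s.x,np.median(abs(s.fun))
for c in ['scene','top']:
    for t,i in [('washed_cup',1),('used_cup',0)]: print(c,t,cup(P[c,t],i))
def arm(p,fixz):
    def res(q):
        a=q[2]; d=np.array([np.sin(np.pi/6)*np.cos(a),np.sin(np.pi/6)*np.sin(a),np.cos(np.pi/6)])
        o=np.array([q[0],q[1],.23+q[3]*0]); s=(p-o)@d; r=np.linalg.norm(p-o-np.outer(s,d),axis=1)
        side=r-np.interp(-s,[0,.058,.06,.115],[.0105,.016,.0085,.0085]); 
        return np.where((s>-.004)&(np.abs(s)<np.abs(side)),s,side)
    best=min((least_squares(res,[.478,.175,a0,0],loss='soft_l1',f_scale=.002) for a0 in (2.6,3.1,-2.6)),key=lambda s:s.cost)
    return best.x,np.median(abs(best.fun))
for k in (['scene'],['top'],['scene','top']): print(k,arm(np.vstack([P[c,'tall_arm'] for c in k]),0))
# obstacles near
f=np.load('pics/top0.png.npz');A=pts(f['d'],f['K'],f['T'],np.ones((420,560),bool))
f=np.load('pics/scene0.png.npz');B=pts(f['d'],f['K'],f['T'],np.ones((420,560),bool))
A=np.vstack([A,B])
for z0 in np.arange(.05,.9,.1):
    q=A[(A[:,2]>z0)&(A[:,2]<z0+.1)&(A[:,1]>-.2)&(A[:,1]<.35)&(A[:,0]>.35)]
    if len(q): print(z0,len(q),np.percentile(q,[0.5,99],axis=0).ravel(), 'minx y>.1',q[q[:,1]>.1][:,0].min() if (q[:,1]>.1).any() else '', 'y<.1', np.percentile(q[(q[:,1]<.1)][:,0],1) if (q[:,1]<.1).any() else '')
E
python3 fit.py
```

```text
scene washed_cup (array([ 0.4965,  0.0302, -0.0017]), np.float64(0.0009308610887911184))
scene used_cup (array([ 0.4764, -0.1171,  0.0056]), np.float64(0.0007365580158010809))
top washed_cup (array([ 0.4942,  0.0299, -0.0032]), np.float64(0.0007995989828961242))
top used_cup (array([ 0.4748, -0.1174,  0.0016]), np.float64(0.0005602002168500937))
['scene'] (array([0.4804, 0.1798, 3.2981, 0.    ]), np.float64(0.00093065962243951))
['top'] (array([0.4775, 0.1815, 3.223 , 0.    ]), np.float64(0.0006348813061827791))
['scene', 'top'] (array([ 0.4785,  0.1808, -3.0256,  0.    ]), np.float64(0.0010700508024136237))
0.05 12659 [ 0.4545 -0.1979  0.0504  2.5641  0.3428  0.1484] minx y>.1 0.5186011786524479 y<.1 0.45469513354844776
0.15000000000000002 8210 [ 0.4767 -0.1404  0.1505  0.8368  0.2698  0.2489] minx y>.1 0.47159042173477633 y<.1 0.5896908951164685
0.25000000000000006 10188 [ 0.5892 -0.1408  0.2505  0.894   0.2717  0.3492] minx y>.1 0.6308386809852822 y<.1 0.5893169442770787
0.35000000000000003 16969 [ 0.5918 -0.1365  0.3507  0.8321  0.2662  0.4437] minx y>.1 0.6341792780710052 y<.1 0.5921455623594725
0.45000000000000007 21563 [ 0.6125 -0.1304  0.4536  0.8221  0.2541  0.543 ] minx y>.1 0.656326925732529 y<.1 0.6129103480073863
0.5500000000000002 64 [ 0.7447 -0.0516  0.5507  0.7634 -0.0324  0.5608] minx y>.1  y<.1 0.7448605724660923
```

```bash
cat >> h.py <<'E'
def plan(goal):
    s=manip.get_state(); Rm=R.from_quat(s['eef_rot']).as_matrix(); jaw=np.degrees(np.arctan2(Rm[1,2],Rm[0,2]))
    print('pos',s['position'].round(4),'x',Rm[:,0].round(3),'jawaz',jaw.round(2),'shift/0.4',(Rm.T@(np.array(goal)-s['position'])/.4).round(4),'twist to 96.6:',(-(96.6-jaw)/180).round(4))
E
python3 -c "
from h import *
plan([.2,.59,.42]);plan([.495,.030,.42])"
```

```text
pos [0.1983 0.5927 0.3039] x [ 0.  0. -1.] jawaz 71.5 shift/0.4 [-0.2901 -0.0063 -0.0051] twist to 96.6: -0.1394
pos [0.1983 0.5927 0.3039] x [ 0.  0. -1.] jawaz 71.5 shift/0.4 [-0.2903 -1.1498 -1.0987] twist to 96.6: -0.1394
```

Call:
arm_command --increments '[[[-0.15,0,0],0,-1],[[-0.29,-0.05,-0.05],-0.05,-1],[[-0.29,-0.16,-0.15],-0.1,-1],[[-0.29,-0.27,-0.25],-0.139,-1],[[-0.29,-0.38,-0.36],-0.139,-1],[[-0.29,-0.49,-0.47],-0.139,-1],[[-0.29,-0.6,-0.57],-0.139,-1],[[-0.29,-0.71,-0.68],-0.139,-1],[[-0.29,-0.82,-0.78],-0.139,-1],[[-0.29,-0.92,-0.88],-0.139,-1],[[-0.29,-1,-0.95],-0.139,-1],[[-0.29,-1,-0.95],-0.139,-1]]'

```text
time: 2.4
position: [0.4582, 0.1021, 0.4202]
eef_rot: [0.527, -0.472, -0.526, -0.472]
contact_force: [-0.1, 0.8, -0.5]
width: 0.998
```

```bash
python3 -c "
from h import *
s=manip.get_state();print(s['time'],s['joint_pos'],s['contact_force'])
plan([.495,.030,.30])"
```

```text
2.4 [-0.62806088  0.08327729  0.32461357  1.76374299 -0.02662476  1.29829582
  1.38099512] [-0.09649322  0.75096537 -0.49152763]
pos [0.4582 0.1021 0.4202] x [ 0.001 -0.001 -1.   ] jawaz 96.16 shift/0.4 [ 0.3006 -0.0719 -0.1887] twist to 96.6: -0.0024
```

Call:
arm_command --increments '[[[0,-0.036,-0.1],0,-1],[[0.1,-0.072,-0.189],0,-1],[[0.2,-0.072,-0.189],0,-1],[[0.35,-0.072,-0.189],0,-1],[[0.42,-0.072,-0.189],0,-1],[[0.42,-0.072,-0.189],0,-1]]'

```text
time: 3.15
position: [0.493, 0.0344, 0.2503]
eef_rot: [-0.527, 0.472, 0.529, 0.469]
contact_force: [-0.0, -0.1, 0.5]
width: 0.997
```

```bash
python3 - <<'E'
from h import *
plan([.495,.030,.096])
snap('wrist','w1.png');snap('scene','s1.png')
E
```

```text
pos [0.493  0.0344 0.2503] x [-0.004 -0.001 -1.   ] jawaz 96.58 shift/0.4 [ 0.3858 -0.0055 -0.0114] twist to 96.6: -0.0001
```

View pics/w1.png

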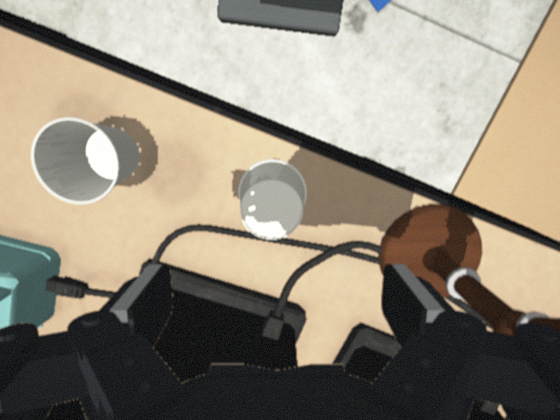

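View pics/s1.png

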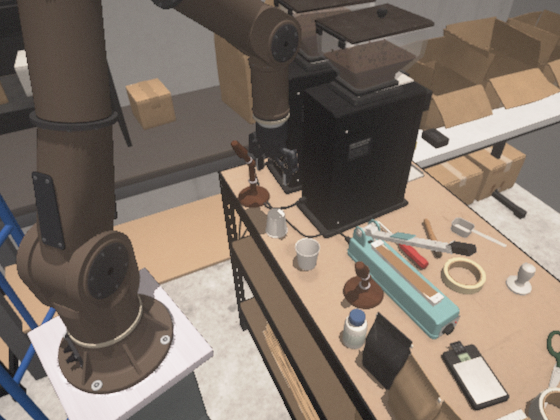

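The wrist picture shows the washed cup centred at about (272,200). The used cup is at (80,160), and the stand foot is to the right at (430,250). I'll refine the cup position from this view.

```bash
python3 - <<'E'
from h import *
import re
src=open('fit.py').read(); exec(src[src.index('def cup'):src.index("for c in ['scene','top']:\n    for t,i")].replace('least_squares','LS') if 0 else "from scipy.optimize import least_squares\n"+src[src.index('def cup'):src.index("for c in ['scene','top']:\n    for t,i")])
f=np.load('pics/w1.png.npz')
r=manip.silhouettes('wrist','washed_cup')[0];print(r['confidence'],r['box'])
p=pts(f['d'],f['K'],f['T'],r['mask']);print(len(p),np.percentile(p,[2,98],axis=0).round(3)); print(cup(p,1))
t=p[(p[:,2]>.058)];print(t.mean(0),np.percentile(t,[2,98],axis=0))
E
```

```text
0.76 [238.3, 157.1, 70.0, 83.7]
4366 [[0.467 0.003 0.006]
 [0.517 0.053 0.067]]
(array([ 4.96680131e-01,  2.85748695e-02, -2.53226525e-04]), np.float64(0.0003925313324920389))
[0.49488804 0.02852153 0.06439274] [[0.47293515 0.00708809 0.06078709]
 [0.517485   0.04994005 0.0676002 ]]
```

Call:
arm_command --increments '[[[0,-0.005,-0.014],0,-1],[[0.12,-0.005,-0.014],0,-1],[[0.22,-0.005,-0.014],0,-1],[[0.3,-0.005,-0.014],0,-1],[[0.36,-0.005,-0.014],0,-1],[[0.39,-0.005,-0.014],0,-1],[[0.39,-0.005,-0.014],0,-1]]'

```text
time: 4.18
position: [0.4971, 0.0281, 0.096]
eef_rot: [-0.528, 0.471, 0.528, 0.471]
contact_force: [-0.9, -0.2, 1.2]
width: 1.001
```

```bash
python3 - <<'E'
from h import *
plan([.4955,.029,.094]);print(manip.get_state()['contact_force'])
snap('wrist','w2.png')
E
```

```text
pos [0.4971 0.0281 0.096 ] x [-0.  0. -1.] jawaz 96.51 shift/0.4 [0.0051 0.0038 0.0027] twist to 96.6: -0.0005
[-0.86817968 -0.24359252  1.15033021]
```

View pics/w2.png

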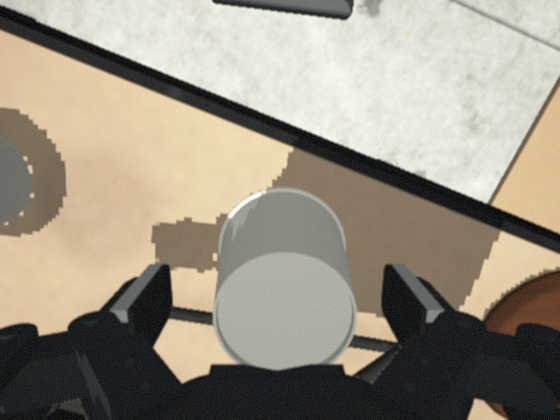

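The cup, with its bottom at (285,310), sits centred between the two open fingers, whose tips are at (150,290) and (400,290). I'll close the gripper now.

Call:
arm_command --increments '[[[0,0.003,0],0,-0.2],[[0,0.003,0],0,0.2],[[0,0.003,0],0,1],[[0,0.003,0],0,1],[[0,0.003,0],0,1],[[0,0.003,0],0,1],[[0,0.003,0],0,1],[[0,0.003,0],0,1]]'

```text
time: 5.22
position: [0.4964, 0.0275, 0.0972]
eef_rot: [0.528, -0.471, -0.527, -0.471]
contact_force: [-1.0, -2.6, 10.4]
width: 0.619
```

Call:
arm_command --increments '[[[-0.05,0,0],0,1],[[-0.15,0,0],0,1],[[-0.25,0,0],0,1],[[-0.25,0,0],0,1]]'

```text
time: 5.72
position: [0.4973, 0.0283, 0.199]
eef_rot: [0.529, -0.469, -0.526, -0.473]
contact_force: [-0.1, 0.9, -0.9]
width: 0.613
```

```bash
python3 - <<'E'
from h import *
plan([.4955,.029,.094]);s=manip.get_state();print(s['contact_force'],s['width'])
snap('wrist','w3.png');snap('scene','s3.png')
im=cv2.imread('pics/s3.png')[90:290,200:400]
cv2.imwrite('pics/s3c.png',cv2.resize(im,None,fx=3,fy=3,interpolation=cv2.INTER_CUBIC))
E
```

```text
pos [0.4973 0.0283 0.199 ] x [ 0.006  0.002 -1.   ] jawaz 96.52 shift/0.4 [0.2625 0.0059 0.0021] twist to 96.6: -0.0004
[-0.09233628  0.87532022 -0.85123634] 0.6133132402815581
```

View pics/w3.png

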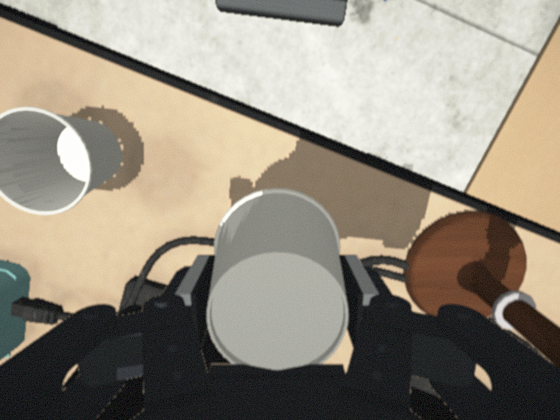

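View pics/s3c.png

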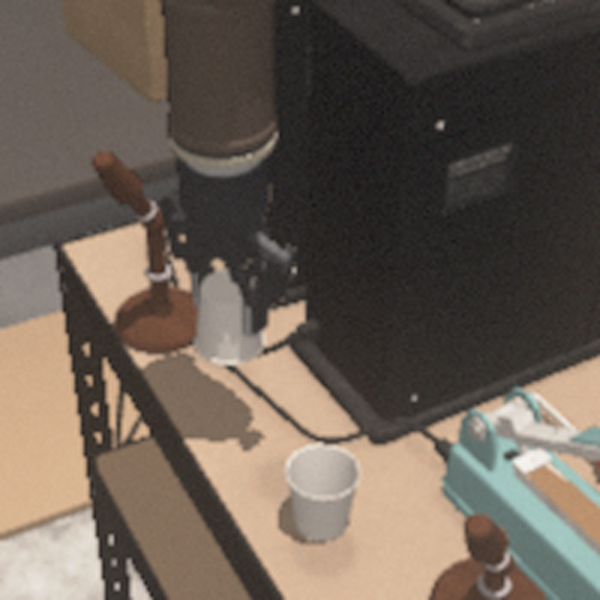

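The cup is held and still looks upright: bottom at (278,310) in the wrist view, and clear of the bench in the scene view. I'll fit its pose in the hand.

```bash
cat > incup.py <<'E'
from h import *
from scipy.optimize import least_squares
np.set_printoptions(precision=4,suppress=True)
def incup(f,mask,p0,guess=(0,0)):
    p=pts(f['d'],f['K'],f['T'],mask)
    def res(q):
        a=np.array([np.sin(q[3]),np.sin(q[4]),0]);a[2]=-np.sqrt(1-a[0]**2-a[1]**2)
        s=(p-q[:3])@a; r=np.linalg.norm(p-q[:3]-np.outer(s,a),axis=1)
        side=r-(.024+.125*s)
        b=np.where(r<.024,s,np.hypot(s,r-.024))
        return np.where(np.abs(side)<np.abs(b),side,b)
    s=least_squares(res,[*p0,*guess],loss='soft_l1',f_scale=.001)
    print(len(p),'bottom',s.x[:3],'mouth-axis tilt deg x,y',np.degrees(s.x[3:]),'med',np.median(abs(s.fun)))
    return s.x
E
python3 - <<'E'
from incup import *
s=manip.get_state()
f=np.load('pics/w3.png.npz')
for r in manip.silhouettes('wrist','washed_cup')[:2]:
    print(r['confidence'],r['box']); incup(f,r['mask'],[.497,.028,.166])
print(s['position'])
E
```

```text
0.97 [207.8, 187.5, 143.5, 180.4]
21058 bottom [0.4952 0.0267 0.1622] mouth-axis tilt deg x,y [0.9637 0.0609] med 0.0003106650471322906
[0.4957 0.0283 0.1963]
```

```bash
python3 -c "
from h import *
plan([.4885,.1836,.36])"
```

```text
pos [0.4953 0.0283 0.1956] x [-0.  0. -1.] jawaz 96.54 shift/0.4 [-0.4109 -0.0273  0.3878] twist to 96.6: -0.0004
```

Call:
arm_command --increments '[[[-0.1,0,0],0,1],[[-0.22,0,0],0,1],[[-0.34,0,0],0,1],[[-0.41,0,0],0,1],[[-0.41,-0.01,0.1],0,1],[[-0.41,-0.02,0.2],0,1],[[-0.41,-0.027,0.3],0,1],[[-0.41,-0.027,0.37],0,1],[[-0.41,-0.027,0.388],0,1],[[-0.41,-0.027,0.388],0,1],[[-0.41,-0.027,0.388],0,1]]'

```text
time: 7.25
position: [0.489, 0.182, 0.3596]
eef_rot: [0.527, -0.472, -0.527, -0.471]
contact_force: [-0.8, 0.7, 0.3]
width: 0.614
```

```bash
python3 - <<'E'
from incup import *
import time
print(manip.get_state()['width']);plan([.4885,.1836,.36])
snap('wrist','w4.png')
f=np.load('pics/w4.png.npz')
r=manip.silhouettes('wrist','washed_cup')[0]; incup(f,r['mask'],[.488,.182,.326])
snap('scene','s4.png')
im=cv2.imread('pics/s4.png')[60:260,160:360]
cv2.imwrite('pics/s4c.png',cv2.resize(im,None,fx=3,fy=3,interpolation=cv2.INTER_CUBIC))
f=np.load('pics/s4.png.npz')
for t in('tall_arm',):
  for r in manip.silhouettes('scene',t)[:2]: print(r['confidence'],r['box'])
plan([.4885,.1836,.36])
E
```

```text
0.6144670894957172
pos [0.489  0.182  0.3596] x [-0.    -0.001 -1.   ] jawaz 96.41 shift/0.4 [-0.0009  0.0009  0.004 ] twist to 96.6: -0.0011
21004 bottom [0.4878 0.1803 0.3246] mouth-axis tilt deg x,y [ 0.7288 -0.0032] med 0.00031685011888251085
0.58 [228.1, 137.8, 26.7, 27.2]
pos [0.489  0.1827 0.36  ] x [ 0.  0. -1.] jawaz 96.45 shift/0.4 [0.     0.0009 0.0023] twist to 96.6: -0.0009
```

View pics/s4c.png

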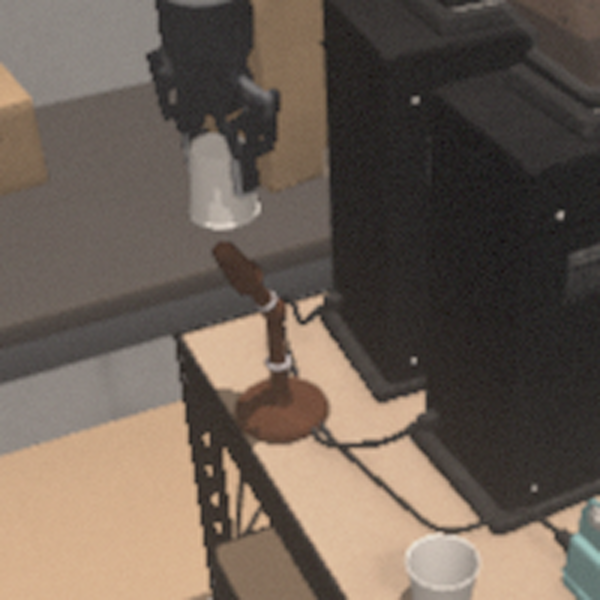

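View pics/w4.png

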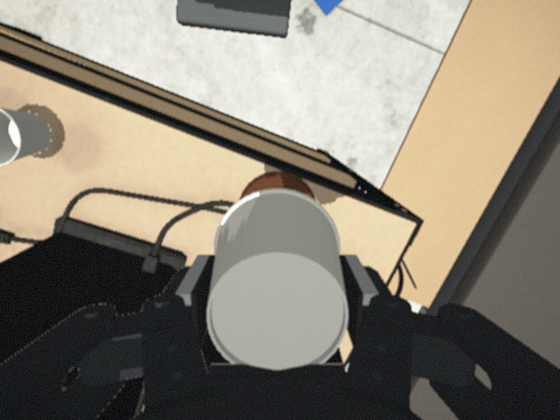

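The scene crop shows the cup rim at (225,215) right above the arm end at (225,248). I'll go down slowly to just before contact.

Call:
arm_command --increments '[[[0.03,0.001,0.002],0,1],[[0.06,0.001,0.002],0,1],[[0.09,0.001,0.002],0,1],[[0.115,0.001,0.002],0,1],[[0.14,0.001,0.002],0,1],[[0.14,0.001,0.002],0,1]]'

```text
time: 8.2
position: [0.488, 0.1842, 0.3031]
eef_rot: [-0.527, 0.471, 0.528, 0.47]
contact_force: [0.1, -0.3, -0.3]
width: 0.614
```

```bash
cat > chk.py <<'E'
from incup import *
import sys
n=sys.argv[1]
s=manip.get_state();print(s['time'],s['contact_force'],s['width']);plan([.4785,.1836,.27])
snap('wrist',f'w{n}.png')
f=np.load(f'pics/w{n}.png.npz')
r=manip.silhouettes('wrist','washed_cup')
if r: incup(f,r[0]['mask'],[.485,.182,s['position'][2]-.034])
snap('scene',f's{n}.png')
im=cv2.imread(f'pics/s{n}.png')[80:240,170:330]
a=cv2.resize(im,(400,400),interpolation=cv2.INTER_CUBIC);b=cv2.resize(cv2.imread(f'pics/w{n}.png'),(400,300))
o=np.zeros((400,800,3),np.uint8);o[:,:400]=a;o[:300,400:]=b;cv2.imwrite(f'pics/c{n}.png',o)
E
python3 chk.py 5
```

```text
8.2 [ 0.0716 -0.2809 -0.2884] 0.6135388613346096
pos [0.488  0.1842 0.3031] x [-0.001 -0.001 -1.   ] jawaz 96.52 shift/0.4 [0.0827 0.0236 0.0013] twist to 96.6: -0.0004
21173 bottom [0.4869 0.1824 0.2685] mouth-axis tilt deg x,y [0.7613 0.0768] med 0.0003097752682435015
```

View pics/c5.png

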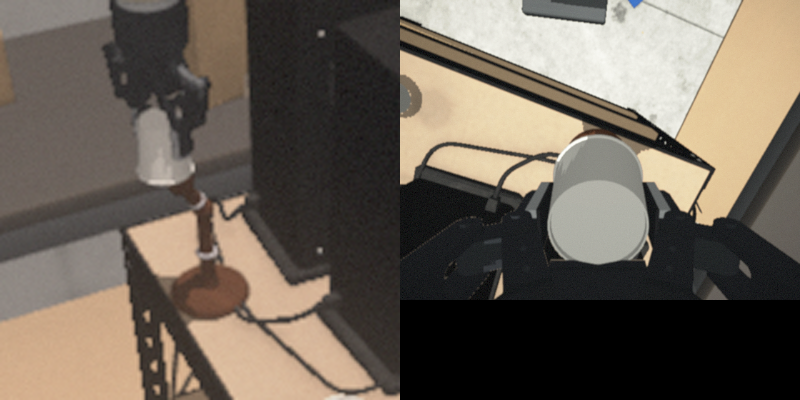

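The arm end is inside the cup with no contact force. I'll press on in small steps and watch the tilt and force.

Call:
arm_command --increments '[[[0.01,0,0],0,1],[[0.02,0,0],0,1],[[0.03,0.002,0],0,1],[[0.038,0.003,0],0,1],[[0.045,0.003,0],0,1],[[0.045,0.003,0],0,1]]'

```text
time: 9.1
position: [0.4882, 0.1842, 0.2862]
eef_rot: [0.528, -0.47, -0.527, -0.472]
contact_force: [5.2, -0.0, -1.0]
width: 0.613
```

```bash
python3 chk.py 6
```

```text
9.1 [ 5.187  -0.0203 -0.9676] 0.6125377754667802
pos [0.4882 0.1842 0.2862] x [ 0.003  0.001 -1.   ] jawaz 96.51 shift/0.4 [0.0404 0.0243 0.0012] twist to 96.6: -0.0005
20565 bottom [0.4853 0.1823 0.2509] mouth-axis tilt deg x,y [4.2023 0.4016] med 0.0003204161087944994
```

View pics/c6.png

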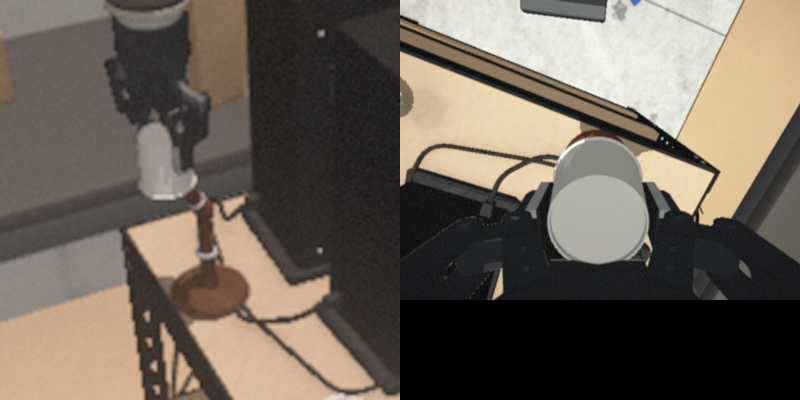

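The cup is pivoting passively the right way, now 4° at 5 N. I'll continue.

Call:
arm_command --increments '[[[0.006,0.001,0],0,1],[[0.012,0.002,0],0,1],[[0.018,0.004,0],0,1],[[0.024,0.006,0],0,1],[[0.024,0.008,0],0,1]]'

```text
time: 9.88
position: [0.4852, 0.1839, 0.2769]
eef_rot: [0.528, -0.47, -0.527, -0.472]
contact_force: [7.6, 1.0, 2.1]
width: 0.611
```

```bash
python3 chk.py 7
```

```text
9.875 [7.6086 1.0258 2.1215] 0.6111256285959451
pos [0.4852 0.1839 0.2769] x [ 0.003  0.001 -1.   ] jawaz 96.51 shift/0.4 [0.0172 0.0168 0.0011] twist to 96.6: -0.0005
17993 bottom [0.4766 0.1815 0.24  ] mouth-axis tilt deg x,y [15.7664  1.4019] med 0.0004177567223565556
```

Call:
arm_command --increments '[[[0.004,0.002,0],0,1],[[0.008,0.004,0],0,1],[[0.012,0.006,0],0,1],[[0.014,0.008,0],0,1],[[0.014,0.008,0],0,1]]'

```text
time: 10.65
position: [0.482, 0.1836, 0.2714]
eef_rot: [0.528, -0.47, -0.527, -0.472]
contact_force: [6.6, -0.8, 3.7]
width: 0.614
```

```bash
python3 chk.py 8
```

```text
10.65 [ 6.5949 -0.8461  3.7387] 0.6141376903206454
pos [0.482  0.1836 0.2714] x [ 0.003  0.001 -1.   ] jawaz 96.5 shift/0.4 [0.0034 0.0086 0.001 ] twist to 96.6: -0.0005
15669 bottom [0.4684 0.1808 0.2318] mouth-axis tilt deg x,y [25.1423  2.1501] med 0.0004700377831828809
```

View pics/c8.png

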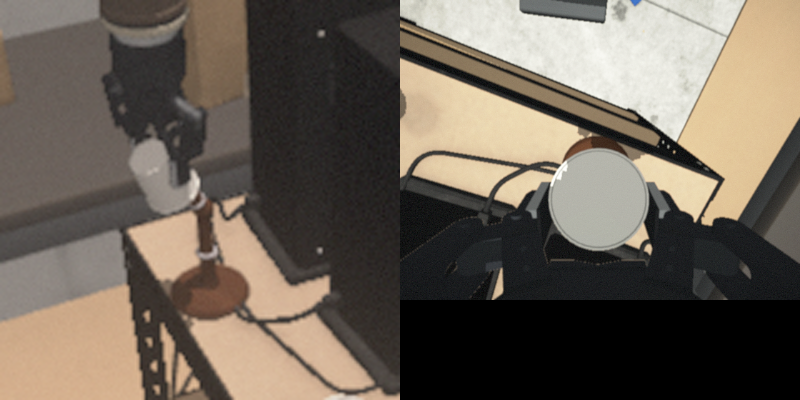

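The cup is tilted about 25° and its inner bottom is about 2 mm from the arm end. I'll release it.

Call:
arm_command --increments '[[[0,0,0],0,0],[[0,0,0],0,-0.3],[[0,0,0],0,-0.6],[[0,0,0],0,-1],[[0,0,0],0,-1],[[0,0,0],0,-1],[[0,0,0],0,-1]]'

```text
time: 11.68
position: [0.4807, 0.1834, 0.2707]
eef_rot: [-0.528, 0.471, 0.528, 0.471]
contact_force: [-0.1, -0.2, -0.8]
width: 0.998
```

```bash
python3 chk.py 9
```

```text
11.675 [-0.1248 -0.1878 -0.7516] 0.9976627339159504
pos [0.4807 0.1834 0.2707] x [-0.  0. -1.] jawaz 96.52 shift/0.4 [0.0018 0.0054 0.0011] twist to 96.6: -0.0004
14600 bottom [0.4679 0.1805 0.2265] mouth-axis tilt deg x,y [29.8866  1.9992] med 0.0004550819535721274
```

View pics/c9.png

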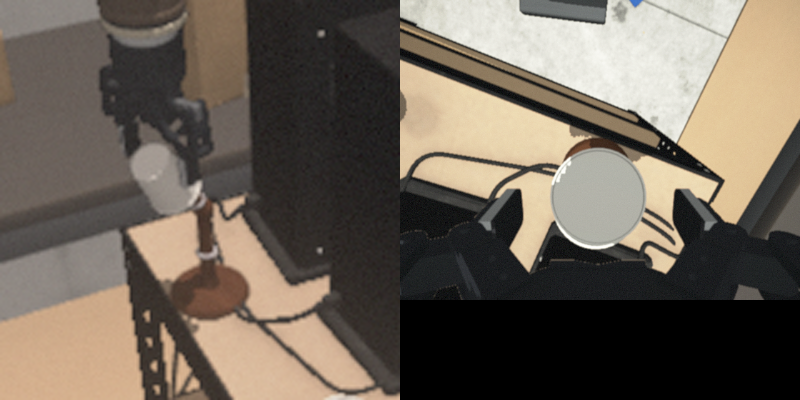

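The cup dropped onto the arm, tilted 30° with its bottom about 11 mm from the tip. The fingers stand clear on both sides, at (505,215) and (690,215) in the right half of the picture. I'll retreat upward.

Call:
arm_command --increments '[[[-0.03,0,0],0,-1],[[-0.08,0,0],0,-1],[[-0.15,0,0],0,-1],[[-0.25,0,0],0,-1],[[-0.35,0,0],0,-1],[[-0.4,0,0],0,-1],[[-0.4,0,0],0,-1],[[-0.4,0,0],0,-1]]'

```text
time: 12.82
position: [0.4804, 0.1833, 0.4302]
eef_rot: [-0.528, 0.471, 0.528, 0.47]
contact_force: [-0.5, -1.0, -1.3]
width: 0.996
```

```bash
python3 chk.py 10; python3 - <<'E'
from incup import *
for i in range(2):
    f=snap('top',f't{i}.png'); f=np.load(f'pics/t{i}.png.npz')
    for r in manip.silhouettes('top','washed_cup')[:1]: print(r['confidence'],r['box']); incup(f,r['mask'],[.47,.18,.23],(.5,0))
r=manip.silhouettes('top','used_cup')[0];print(r['confidence'],r['box']);p=pts(f['d'],f['K'],f['T'],r['mask']);print(np.percentile(p,[2,98],axis=0))
im=cv2.imread('pics/t1.png');print(manip.get_state()['time'])
E
```

```text
12.825 [-0.511  -0.9504 -1.3325] 0.9961355183682141
pos [0.4804 0.1833 0.4302] x [-0.001 -0.    -1.   ] jawaz 96.52 shift/0.4 [0.4004 0.0043 0.0014] twist to 96.6: -0.0004
4305 bottom [0.4915 0.1823 0.1949] mouth-axis tilt deg x,y [32.9414  2.5488] med 0.0025168987588302903
0.68 [138.6, 195.7, 32.6, 36.7]
838 bottom [0.4674 0.1819 0.2252] mouth-axis tilt deg x,y [29.4316  2.8733] med 0.0006664569571173595
0.84 [140.5, 193.9, 30.3, 35.6]
868 bottom [0.4676 0.182  0.2254] mouth-axis tilt deg x,y [29.0384  3.3849] med 0.0006508055751737771
0.56 [291.4, 207.4, 20.9, 29.6]
[[ 0.4467 -0.1455  0.0008]
 [ 0.503  -0.0884  0.0642]]
13.225
```

View pics/c10.png

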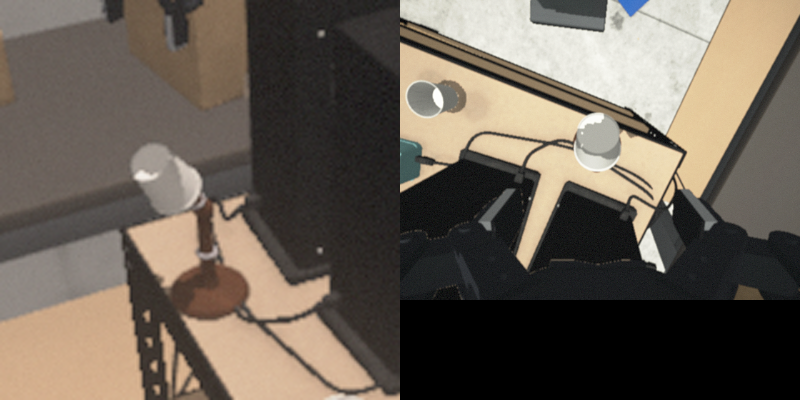

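View pics/t1.png

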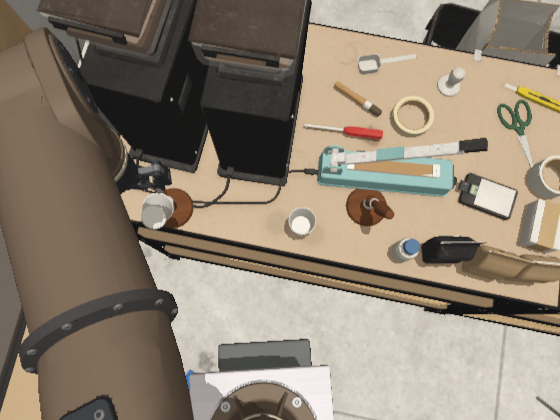

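The cup hangs still on the tall arm, at (158,210) in the top view, and the used cup is unmoved at (302,222). The gripper is clear. I'll hand in.

```bash
python3 -c "
from h import *
print(manip.close_job())"
```

```text
the job is handed in; nothing more can be done
None
```

The washed cup now hangs on the taller stand's arm, released, and I handed the job in at about 13.2 s; the hand-in reported no verdict. I gripped it from above across the arm's lean and lowered it over the arm's end. It tilted passively in the grip to 25° as I slid it on, and settled once released.

**Washed cup:** two top-camera fits put its axis about 29° from vertical, against the arm's 30°. Its bottom was about 12 mm from my estimate of the arm's end, and the two fits agreed to within 0.5 mm and 0.5°.

**Used cup:** it stands upright within about 2 mm of where it was, and the raised gripper touched nothing.

**Checks that disagreed:**
- The last wrist-camera fit put the cup's bottom about 40 mm away. It had a poor residual (2.5 mm) and started from the wrong height, so I discarded it in favour of the top camera and the pictures.
- At the end the fitted cup bottom lay about 11 mm nearer the robot and 4 mm below my arm-end estimate. That is within the cup's play on the arm plus the calibration error.

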